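Set the dental turntable collar on the spindle flat

TASK

Grip the turntable's steel spindle and turn it until its red-striped flat squarely faces the yellow fork. Then pick up the blue collar and slide it down over the spindle, its brass thumbscrew on the flat and between the fork's two prongs, and push it fully down against the spring seat. The job ends holding: finish with the fingers still holding the collar fully down (do not let go), and leave the other things on the bench where they are.

Things in the scene. Friction and masses are not known exactly. Their poses are not given: they have to be found in the camera images.
- stand: heavy grey turntable foot fixed to the bench, a disc 140 mm across and 22 mm high with a dark bearing housing (46 mm across) up to 42 mm; origin at the centre of its underside on the spindle axis, z up, its x axis points to the yellow fork. The fork is two upright prongs 8 x 8 mm, 18 mm apart (inner faces at y = +-9 mm), standing at x = 27 to 35 mm, tops 68 mm above the bench
- fork (a point): point midway between the prongs at the height of their tops, 31 mm from the spindle axis
- spindle (a joint): turn of the spindle in rad, counterclockwise positive seen from above; 0 when its flat squarely faces the fork; free travel -0.7 to 2.2, starts between 0.6 and 1.4; light friction (0.06 N m) keeps it where it is left
- spindle_top (a point): centre of the upper end of the upright steel spindle, on its axis, 110 mm above the bench; its x axis points out of the flat. The spindle is a D bar of 24 mm diameter with one flat 7 mm from the axis along its whole free length, so it measures 19 mm across the flat and 24 mm elsewhere; the top 6 mm tapers in, by 3 to 3.5 mm a side. The flat has a red stripe, and a short red bar on the end face runs along the x axis across the middle
- spindle_flat (a point): point in the middle of the flat's face, 7 mm from the axis and 90 mm above the bench; x points out of the flat
- seat (a joint): how far the brass spring seat (40 mm disc round the spindle) is pressed down, in m: 0 free, 0.008 fully down on its stop; its spring pushes back with 3 N at first and 7 N fully down, more than the collar's own weight
- seat_top (a point): centre of the seat's upper face: 58 mm above the bench when free, 50 mm when fully down
- collar: loose blue collar, 45 mm outside diameter, 40 mm high, about 0.14 kg, standing upright on the bench; origin at the centre of its underside, z up. Its D-shaped bore is 27 mm across with a flat 8.5 mm from the axis on the +x side (1.5 mm play all round). A brass thumbscrew sticks out along its x axis, 12 mm above the underside: stem 8 mm thick from 22 to 40 mm from the axis, head 16 mm across from 40 to 52 mm. A red tick on the upper face marks the screw side
- screw_end (a point): outer end of the thumbscrew, 52 mm from the collar's axis
- jar: bystander: amber jar with black cap, 54 mm across, 58 mm high; origin under its centre
- wax_tin: bystander: flat tin with blue wax, 60 x 42 x 24 mm; origin under its centre
- model_a: bystander: cream plaster jaw model on a brown base, 76 x 74 x 44 mm; origin under its centre
- model_b: bystander: rose plaster jaw model on a brown base, 76 x 74 x 44 mm; origin under its centre
- carver: bystander: slim steel wax carver, 190 mm long, 8 mm thick, lying down; origin under its middle
- brush: bystander: brush 180 mm long, lying down; origin under its middle
- bowl: bystander: green mixing bowl, 120 mm across, 55 mm high; origin under its centre
Things that resemble listed ones, but are neither listed nor needed, are in the scene too. Leave any green look-alike of the collar alone.

How it is judged:
By the outcome, as a careful person would: the job done as asked, in the order asked, and still so for the second after the job is handed in, while the arm keeps its last pose, push and grip.
It also fails if it takes over 61 s, if anything falls off the work surface, if the arm or the gripper's body presses on something with over 40 N, if the wrist force passes 120 N, or if a joint passes its speed limit or range.

ROBOT

A 6-joint arm with a two-finger parallel gripper is mounted at the origin on the work surface. World frame = base frame: x ahead of the robot, y to its left, z up, the work surface at z = 0. Lengths are in mm, angles in rad, forces in N, time in s.
With the tool pointing down it reaches from about 350 to 725 mm from the base axis. Payload 4.3 kg.
Tool frame: the origin (TCP) lies midway between the tips of the shut fingers; the grasp point (between the pads) lies pinch_z behind it (pinch_z is the distance from the TCP to the grasp point, in mm); x points along the fingers, z is the direction in which the jaws open and shut, and the axes are right-handed (so a half turn about x gives the same grasp; the last joint's range is limited). The gripper opens to 85 mm and grips with 20 to 120 N. Pads are 22 mm wide; open, the fingers measure 114 mm over their backs; the gripper's body (76 mm by 85 mm) begins 54 mm behind the grasp point. The pads swing forward as they close: fully open they stand 13 mm farther back than shut.
Start: joints at [-1.277, 0.377, 0.081, 1.274, 0, 1.46], TCP at [225.941, -528.789, 231.329] pointing down, gripper open.
Joint ranges: [-2.72, 2.72], [-0.84, 1.66], [-1.02, 1.22], [-1.77, 2.12], [-1.37, 1.28], [-3.14, 3.14]. Speed limits (rad/s): [2.57, 2.57, 3.14, 3.14, 3.14, 3.14].

INTERFACE

Orientations are given as a 3x3 rotation matrix whose columns are the frame's x, y, z axes.
In Python, from cell import read_state, camera, job_done, pinch_z gives the robot as it stands.
- The arm moves only by the tool apply_moves, never from a script. Its argument "steps" is a list of rows, each an object of numbers: "ax", "ay", "az": the turn, a rotation vector about the world's x, y, z in degrees; "tx", "ty", "tz": the shift along the world's x, y, z in mm; "jaw": the closure in counts, from 0 (fully open) to 255 (shut). In form: [{"ax": .., "ay": .., "az": .., "tx": .., "ty": .., "tz": .., "jaw": ..}, ...]. A call has 1 to 20 rows; each row is the pose to reach, as a shift and turn from the pose measured when the call began; what a row does not reach only later rows make up. A row lasts 1/12 s, in which the tool goes at most 41.7 mm and 7.16 degrees, less where a joint would pass 70% of its speed; a pose out of reach is approached as far as the arm can. A call with a gripper value outside its range is refused whole. The fingers move at their own pace and stop on an object; "force" is the grip in N (left out, the last holds). Time passes only in rows, so rows that repeat a pose let the fingers close. It gives the time, the measured TCP pose, the force and the opening at its end, in the units of the state.
- read_state(): the state, without advancing time (a new reading comes with each control period).
- camera(name): name is "scene" or "top"; returns a dict with "pixels" (480x640x3 uint8, blue, green, red), "fx", "fy", "cx", "cy" (pixels), "position" and "rotation" of the camera in the world. Camera axes: x right, y down, z forward; pixel columns grow to the right and rows downward; lengths in mm; the calibration is good to about 2 mm. A picture is of the moment at which its call begins. There is no depth.
- job_done(): hands the job in, once; it reports no verdict.
The state is a dict: "time": time; "qpos": joint angles; "joint_velocities": joint speeds; "tau": joint torques, N m; "ee_pos": TCP position; "orientation": TCP orientation; "force": force on the tool from outside, world axes, zero at the start; "ft_torque": the same for the moment, N m; "width": finger opening in mm.
Only numpy, scipy, OpenCV 4.12 (cv2) and the standard library are available. Lean on these libraries where they do the work, as an engineer would, in place of code of your own. Each camera call takes 0.05 s, during which the arm holds its last target. There are 200 camera calls.

## Working session

There is one attempt and no reset: what is moved stays moved. The work goes in short steps, Python scripts to look and compute and a tool call to move; the robot and the scene stay as the last step left them, time stands still between calls to the robot, and variables do not carry over. Pictures are saved under pics/ and viewed, about 8 in all and at most 12, crops included, and the job is handed in when it is done.

Besides the shell and the picture viewer there is one more tool, called after "Request:" as name(argument=value, ...), one argument or row to a line, values as JSON. apply_moves: Moves the arm, as the interface text tells. Its arguments: {"type":"object","properties":{"steps":{"type":"array"},"force":{"type":"number"}},"required":["steps"]}

```bash
mkdir -p pics; ls
python3 - <<'E'
from cell import *
import cv2,numpy as np
s=read_state();print(s,pinch_z)
for n in("scene","top"):
    c=camera(n);cv2.imwrite(f"pics/{n}0.png",c["pixels"])
    print(n,c["fx"],c["fy"],c["cx"],c["cy"],c["position"],np.round(c["rotation"],4).tolist())
E
```

```text
pics
{'time': 0.0, 'qpos': array([-1.27732479e+00,  3.78066011e-01,  7.96452478e-02,  1.27434771e+00,
       -1.72036517e-05,  1.46049120e+00]), 'joint_velocities': array([ 0.00050856, -0.00124918, -0.00202258,  0.00080635,  0.00118298,
       -0.00021638]), 'tau': array([-1.12274218e-03, -4.63605380e+01,  2.69874161e+01,  2.08885287e-02,
       -4.33370806e-04, -7.65729027e-06]), 'ee_pos': array([ 225.73025864, -528.16006317,  230.36663842]), 'orientation': array([[-5.86964086e-04,  9.19583777e-01,  3.92893539e-01],
       [ 1.88284890e-03,  3.92893927e-01, -9.19581871e-01],
       [-9.99998055e-01,  1.99997636e-04, -1.96205193e-03]]), 'force': array([-1.26979846,  0.49473609,  1.21196465]), 'ft_torque': array([ 0.02984142, -0.02152123, -0.01771284]), 'width': 85.72984173625596} 18.700000000000003
scene 519.7739508608748 519.7739508608748 318.80728605079656 239.81135690955583 [1139.93345513  475.36098662  917.4292078 ] [[-0.65, 0.5707, -0.5018], [0.7597, 0.4734, -0.4458], [-0.0169, -0.671, -0.7413]]
top 467.64947458906454 467.64947458906454 321.6118309907718 242.05330108352481 [ 495.60151183  -13.33770179 1035.06619368] [[0.0287, -0.9944, 0.1017], [-0.9994, -0.0304, -0.0148], [0.0178, -0.1012, -0.9947]]
```

View pics/scene0.png

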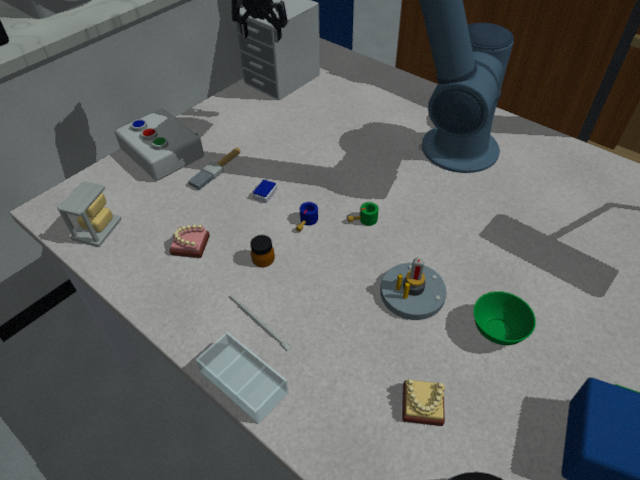

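View pics/top0.png

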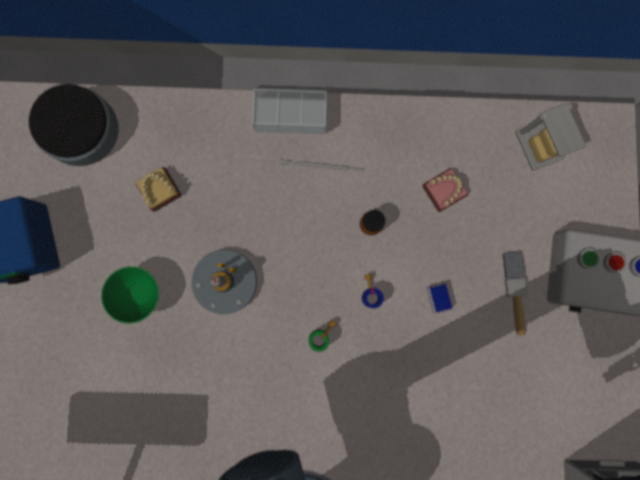

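The scene view shows the stand at (414,288), the blue collar at (309,213) with its screw at (299,227), and the green look-alike at (369,213). In the top view they are at (224,281), (372,297) with the screw at (369,277), and (319,340). The one I want is the blue collar. Next is one enlarged composite to confirm it, plus measurements.

```bash
cat > h.py <<'E'
import cv2,numpy as np
from cell import *
def ray(c,uv,z):
    d=c["rotation"]@np.array([(uv[0]-c["cx"])/c["fx"],(uv[1]-c["cy"])/c["fy"],1.])
    p=np.array(c["position"]);return p+d*(z-p[2])/d[2]
def proj(c,P):
    q=np.array(c["rotation"]).T@(np.array(P)-c["position"]);return np.array([c["fx"]*q[0]/q[2]+c["cx"],c["fy"]*q[1]/q[2]+c["cy"]])
def hsv(c):return cv2.cvtColor(c["pixels"],cv2.COLOR_BGR2HSV)
def blobs(m,roi,amin=3):
    x0,y0,x1,y1=roi;k=np.zeros_like(m);k[y0:y1,x0:x1]=m[y0:y1,x0:x1]
    n,_,st,ce=cv2.connectedComponentsWithStats(k)
    return [(st[i,4],ce[i].round(2),st[i,:4]) for i in range(1,n) if st[i,4]>=amin]
def red(h):return cv2.inRange(h,(0,120,70),(7,255,255))|cv2.inRange(h,(172,120,70),(180,255,255))
def yel(h):return cv2.inRange(h,(13,130,90),(32,255,255))
def blue(h):return cv2.inRange(h,(108,120,40),(130,255,255))
def crop(c,x,y,w,h,s):return cv2.resize(c["pixels"][y:y+h,x:x+w],None,fx=s,fy=s,interpolation=cv2.INTER_CUBIC)
E
python3 - <<'E'
from h import *
T=camera("top");S=camera("scene")
A=np.hstack([crop(T,184,241,80,60,5),crop(T,335,257,80,60,5)])
B=np.hstack([crop(S,374,250,80,60,5),crop(S,275,190,80,60,5)])
cv2.imwrite("pics/c1.png",np.vstack([A,B]))
for n,c,rs,rc in(("top",T,(184,241,264,321),(350,257,395,317)),("scene",S,(374,245,454,320),(285,195,330,240))):
    h=hsv(c)
    for f,z in((red,110),(yel,68)):
        for b in blobs(f(h),rs):print(n,"stand",f.__name__,b[0],b[1],b[2],ray(c,b[1],z).round(1))
    for f,z in((blue,40),(yel,12),(red,40)):
        for b in blobs(f(h),rc):print(n,"collar",f.__name__,b[0],b[1],b[2],ray(c,b[1],z).round(1))
E
```

```text
top stand yel 13 [219.62 264.62] [218 263   4   4] [541.3 181.1  68. ]
top stand yel 10 [230.5 269. ] [229 268   4   3] [533.  158.3  68. ]
top stand yel 37 [218.84 274.05] [213 272  12   6] [521.9 181.7  68. ]
top stand yel 51 [222.49 287.08] [215 283  14   8] [495.4 172.9  68. ]
top collar blue 175 [372.85 297.9 ] [363 289  20  19] [ 481.8 -140.    40. ]
top collar yel 36 [368.53 279.39] [366 275   5  12] [ 521.3 -133.4   12. ]
scene stand red 4 [418.5 266.5] [418 266   2   2] [521.  189.5 110. ]
scene stand red 17 [416.47 274.18] [414 269   5  11] [539.9 197.2 110. ]
scene stand yel 152 [413.18 282.28] [405 272  20  27] [530.7 189.3  68. ]
scene stand yel 26 [399.81 278.69] [398 275   4  10] [540.5 163.   68. ]
scene collar blue 329 [308.97 212.76] [300 202  18  23] [ 494.7 -127.1   40. ]
scene collar yel 36 [300.86 225.17] [297 221   8   9] [ 518.5 -133.5   12. ]
```

View pics/c1.png

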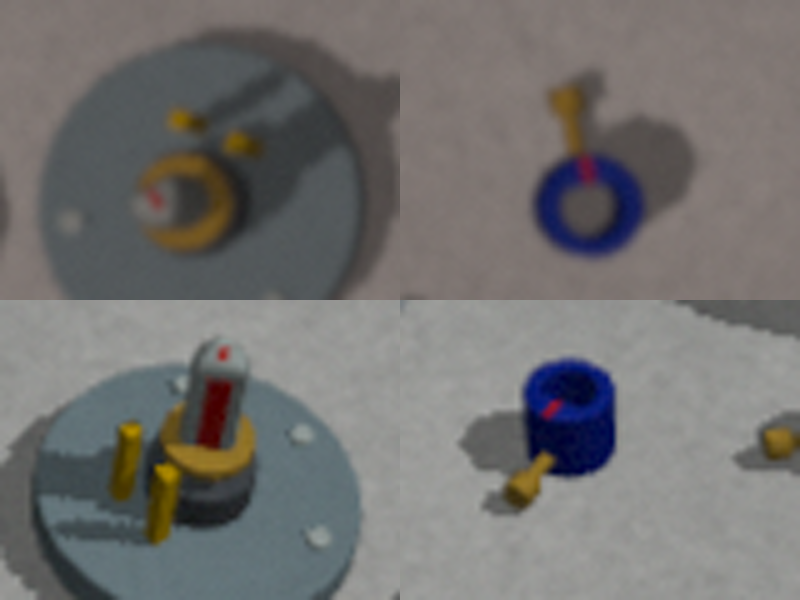

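The composite confirms the blue collar, with its red tick and brass screw pointing about +x. The stand's fork is up and slightly right in the top view. The spindle's end bar points down and right-to-left, and the flat faces the scene camera. Next I get the fork direction and spindle axis precisely.

Run:
```python
from h import *
T=camera("top");S=camera("scene");h=hsv(T)
print("hsv disc",h[300,200],h[300,224],"bench",h[330,190],h[240,180])
# disc: bluish grey vs pinkish bench
m=cv2.inRange(h,(80,20,30),(115,120,200));k=np.zeros_like(m);k[241:321,180:268]=m[241:321,180:268]
k=cv2.morphologyEx(k,cv2.MORPH_CLOSE,np.ones((3,3)))
c=max(cv2.findContours(k,0,1)[0],key=cv2.contourArea)
print("rect",cv2.boundingRect(c));H=cv2.convexHull(c)[:,0,:].astype(float)
P=np.array([ray(T,p,22)[:2] for p in H]);A=np.c_[2*P,np.ones(len(P))];x=np.linalg.lstsq(A,(P**2).sum(1),rcond=None)[0]
print("disc centre",x[:2],"R",np.sqrt(x[2]+x[:2]@x[:2]))
for n,uv,z in(("spindle top",(215.2,281.5),110),("prong L",(219.3,264.2),68),("prong R",(230.2,268.6),68)):print(n,ray(T,uv,z).round(1))
print("scene tip",ray(S,(374+44.2,250+11),110).round(1))
for uv in((124.5,127),(164,167+3)):print("scene prong top",ray(S,(374+uv[0]/5,250+(uv[1]-300 if uv[1]>300 else uv[1])/5),68).round(1))
mb=blue(h);r=red(h)|cv2.inRange(h,(165,80,50),(180,255,255))
print("tick",blobs(r,(350,257,395,317)),"bar",blobs(cv2.inRange(h,(165,60,50),(180,255,255))|cv2.inRange(h,(0,90,50),(9,255,255)),(205,270,235,295),1))
for uv in((368.5+.2,297-20.3),(369.5,279)):print("screw",ray(T,uv,12).round(1))
# collar ring outer ellipse
k=np.zeros_like(mb);k[285:312,358:388]=mb[285:312,358:388]
c=cv2.convexHull(max(cv2.findContours(k,0,1)[0],key=cv2.contourArea))
(e,_)=cv2.minEnclosingCircle(c);print("collar",e,_,ray(T,e,38).round(1))
hs=hsv(S);print([ (b[0],b[1],b[2]) for b in blobs(red(hs),(405,255,430,300),1)])
```

```text
hsv disc [98 22 92] [101  22  91] bench [  7  27 124] [ 10  24 125]
rect (193, 251, 63, 62)
disc centre [508.25886397 179.00703028] R 65.96936941646901
spindle top [505.9 179.6 110. ]
prong L [542.1 181.8  68. ]
prong R [533.8 159.   68. ]
scene tip [509.3 181.2 110. ]
scene prong top [534.6 156.7  68. ]
scene prong top [542.7 181.8  68. ]
tick [(np.int32(9), array([371.56, 289.78]), array([370, 288,   3,   6], dtype=int32))] bar [(np.int32(5), array([214.4, 280.2]), array([214, 279,   2,   3], dtype=int32))]
screw [ 527.2 -133.7   12. ]
screw [ 522.2 -135.5   12. ]
collar (372.5, 297.5) 10.12432861328125 [ 482.6 -139.5   38. ]
[(np.int32(2), array([418. , 260.5]), array([418, 260,   1,   2], dtype=int32)), (np.int32(13), array([417.  , 267.92]), array([415, 266,   5,   5], dtype=int32)), (np.int32(1), array([418., 271.]), array([418, 271,   1,   1], dtype=int32)), (np.int32(2), array([415.5, 272. ]), array([415, 272,   2,   1], dtype=int32)), (np.int32(8), array([415.75, 276.12]), array([414, 275,   5,   4], dtype=int32)), (np.int32(1), array([417., 279.]), array([417, 279,   1,   1], dtype=int32))]
```

Two views agree: axis ≈ (508.5,179.7) and fork azimuth ≈ -18.3°. Prong spacing measures 25.1 mm against 26 expected. The flat's azimuth is ≈ 28°, so spindle ≈ 0.8 rad, inside its 0.6–1.4 start range. The collar is at (482.3,-139.7) with its screw at ≈ 8°. Next I move above the spindle.

Request:
apply_moves(
  steps=[
    {"tx": 35, "ty": 35, "az": 7},
    {"tx": 35, "ty": 75, "az": 14},
    {"tx": 50, "ty": 113, "az": 21},
    {"tx": 66, "ty": 152, "az": 28},
    {"tx": 81, "ty": 191, "az": 35},
    {"tx": 97, "ty": 230, "az": 42},
    {"tx": 112, "ty": 268, "az": 49},
    {"tx": 128, "ty": 307, "az": 56},
    {"tx": 143, "ty": 346, "az": 63},
    {"tx": 159, "ty": 385, "az": 70},
    {"tx": 174, "ty": 423, "az": 77},
    {"tx": 190, "ty": 462, "az": 84},
    {"tx": 206, "ty": 501, "az": 91},
    {"tx": 222, "ty": 540, "az": 95},
    {"tx": 237, "ty": 580, "az": 95},
    {"tx": 252, "ty": 620, "az": 95},
    {"tx": 267, "ty": 660, "az": 95},
    {"tx": 280.5, "ty": 695, "az": 95},
    {"tx": 280.5, "ty": 706.7, "az": 95},
    {"tx": 280.5, "ty": 706.7, "az": 95},
  ],
  force=40,
)

```text
invalid input
```

Request:
apply_moves(
  steps=[
    {"ax": 0, "ay": 0, "az": 7, "tx": 20, "ty": 35, "tz": 0, "jaw": 0},
    {"ax": 0, "ay": 0, "az": 14, "tx": 35, "ty": 75, "tz": 0, "jaw": 0},
    {"ax": 0, "ay": 0, "az": 21, "tx": 50, "ty": 113, "tz": 0, "jaw": 0},
    {"ax": 0, "ay": 0, "az": 28, "tx": 66, "ty": 152, "tz": 0, "jaw": 0},
    {"ax": 0, "ay": 0, "az": 35, "tx": 81, "ty": 191, "tz": 0, "jaw": 0},
    {"ax": 0, "ay": 0, "az": 42, "tx": 97, "ty": 230, "tz": 0, "jaw": 0},
    {"ax": 0, "ay": 0, "az": 49, "tx": 112, "ty": 268, "tz": 0, "jaw": 0},
    {"ax": 0, "ay": 0, "az": 56, "tx": 128, "ty": 307, "tz": 0, "jaw": 0},
    {"ax": 0, "ay": 0, "az": 63, "tx": 143, "ty": 346, "tz": 0, "jaw": 0},
    {"ax": 0, "ay": 0, "az": 70, "tx": 159, "ty": 385, "tz": 0, "jaw": 0},
    {"ax": 0, "ay": 0, "az": 77, "tx": 174, "ty": 423, "tz": 0, "jaw": 0},
    {"ax": 0, "ay": 0, "az": 84, "tx": 190, "ty": 462, "tz": 0, "jaw": 0},
    {"ax": 0, "ay": 0, "az": 91, "tx": 206, "ty": 501, "tz": 0, "jaw": 0},
    {"ax": 0, "ay": 0, "az": 95, "tx": 222, "ty": 540, "tz": 0, "jaw": 0},
    {"ax": 0, "ay": 0, "az": 95, "tx": 237, "ty": 580, "tz": 0, "jaw": 0},
    {"ax": 0, "ay": 0, "az": 95, "tx": 252, "ty": 620, "tz": 0, "jaw": 0},
    {"ax": 0, "ay": 0, "az": 95, "tx": 267, "ty": 660, "tz": 0, "jaw": 0},
    {"ax": 0, "ay": 0, "az": 95, "tx": 280.5, "ty": 695, "tz": 0, "jaw": 0},
    {"ax": 0, "ay": 0, "az": 95, "tx": 280.5, "ty": 706.7, "tz": 0, "jaw": 0},
    {"ax": 0, "ay": 0, "az": 95, "tx": 280.5, "ty": 706.7, "tz": 0, "jaw": 0},
  ],
  force=40,
)

```text
time: 1.97
ee_pos: [506.6, 181.2, 230.5]
orientation: [[-0.001, -0.476, 0.88], [0.0, 0.88, 0.476], [-1.0, 0.001, -0.001]]
force: [-0.2, 0.0, 0.7]
width: 85.5
```

Request:
apply_moves(
  steps=[
    {"ax": 0, "ay": 0, "az": 0, "tx": -0.3, "ty": -2.7, "tz": -30, "jaw": 0},
    {"ax": 0, "ay": 0, "az": 0, "tx": -0.3, "ty": -2.7, "tz": -60, "jaw": 0},
    {"ax": 0, "ay": 0, "az": 0, "tx": -0.3, "ty": -2.7, "tz": -90, "jaw": 0},
    {"ax": 0, "ay": 0, "az": 0, "tx": -0.3, "ty": -2.7, "tz": -115, "jaw": 0},
    {"ax": 0, "ay": 0, "az": 0, "tx": -0.3, "ty": -2.7, "tz": -135, "jaw": 0},
    {"ax": 0, "ay": 0, "az": 0, "tx": -0.3, "ty": -2.7, "tz": -150, "jaw": 0},
    {"ax": 0, "ay": 0, "az": 0, "tx": -0.3, "ty": -2.7, "tz": -156, "jaw": 0},
    {"ax": 0, "ay": 0, "az": 0, "tx": -0.3, "ty": -2.7, "tz": -156, "jaw": 100},
    {"ax": 0, "ay": 0, "az": 0, "tx": -0.3, "ty": -2.7, "tz": -156, "jaw": 140},
    {"ax": 0, "ay": 0, "az": 0, "tx": -0.3, "ty": -2.7, "tz": -156, "jaw": 140},
  ],
  force=30,
)

```text
time: 2.8
ee_pos: [507.3, 178.3, 75.9]
orientation: [[0.001, -0.475, 0.88], [0.001, 0.88, 0.475], [-1.0, 0.0, 0.002]]
force: [0.9, 1.2, -0.6]
width: 52.0
```

Run:
```python
from h import *
s=read_state();print(s["ee_pos"],s["width"],s["force"])
S=camera("scene");T=camera("top")
cv2.imwrite("pics/d1.png",np.hstack([crop(S,374,215,80,110,5),crop(T,184,231,80,110,5)]))
```

```text
[507.30548878 178.25474909  75.87716506] 51.96962627345873 [ 0.93854489  1.15001777 -0.56701561]
```

View pics/d1.png

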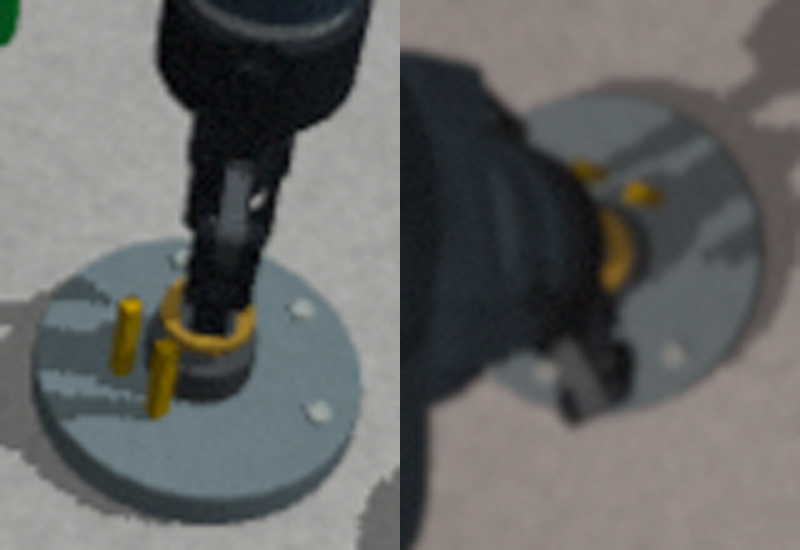

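The spindle sits straddled: the front finger hides it in the scene crop, centred on the seat around (207,315). Now I close.

Request:
apply_moves(
  steps=[
    {"ax": 0, "ay": 0, "az": 0, "tx": 0, "ty": 0, "tz": 0, "jaw": 180},
    {"ax": 0, "ay": 0, "az": 0, "tx": 0, "ty": 0, "tz": 0, "jaw": 255},
    {"ax": 0, "ay": 0, "az": 0, "tx": 0, "ty": 0, "tz": 0, "jaw": 255},
    {"ax": 0, "ay": 0, "az": 0, "tx": 0, "ty": 0, "tz": 0, "jaw": 255},
    {"ax": 0, "ay": 0, "az": 0, "tx": 0, "ty": 0, "tz": 0, "jaw": 255},
    {"ax": 0, "ay": 0, "az": 0, "tx": 0, "ty": 0, "tz": 0, "jaw": 255},
    {"ax": 0, "ay": 0, "az": 0, "tx": 0, "ty": 0, "tz": 0, "jaw": 255},
  ],
  force=30,
)

```text
time: 3.48
ee_pos: [506.7, 177.8, 77.0]
orientation: [[0.001, -0.476, 0.88], [-0.001, 0.88, 0.476], [-1.0, -0.001, 0.001]]
force: [-4.5, -3.0, 7.3]
width: 18.6
```

Width 18.6 mm means the pads are on the flat and self-aligned at 28.4°. I turn it -46.7° about the spindle axis.

Request:
apply_moves(
  steps=[
    {"ax": 0, "ay": 0, "az": -4, "tx": -0.4, "ty": -0.2, "tz": 0, "jaw": 255},
    {"ax": 0, "ay": 0, "az": -8, "tx": -0.5, "ty": 0, "tz": 0, "jaw": 255},
    {"ax": 0, "ay": 0, "az": -12, "tx": -0.6, "ty": 0.2, "tz": 0, "jaw": 255},
    {"ax": 0, "ay": 0, "az": -16, "tx": -0.6, "ty": 0.4, "tz": 0, "jaw": 255},
    {"ax": 0, "ay": 0, "az": -20, "tx": -0.7, "ty": 0.6, "tz": 0, "jaw": 255},
    {"ax": 0, "ay": 0, "az": -24, "tx": -0.7, "ty": 0.7, "tz": 0, "jaw": 255},
    {"ax": 0, "ay": 0, "az": -28, "tx": -0.7, "ty": 0.9, "tz": 0, "jaw": 255},
    {"ax": 0, "ay": 0, "az": -32, "tx": -0.7, "ty": 1.1, "tz": 0, "jaw": 255},
    {"ax": 0, "ay": 0, "az": -36, "tx": -0.7, "ty": 1.3, "tz": 0, "jaw": 255},
    {"ax": 0, "ay": 0, "az": -40, "tx": -0.7, "ty": 1.4, "tz": 0, "jaw": 255},
    {"ax": 0, "ay": 0, "az": -44, "tx": -0.6, "ty": 1.5, "tz": 0, "jaw": 255},
    {"ax": 0, "ay": 0, "az": -46.7, "tx": -0.6, "ty": 1.6, "tz": 0, "jaw": 255},
    {"ax": 0, "ay": 0, "az": -46.7, "tx": -0.6, "ty": 1.6, "tz": 0, "jaw": 255},
    {"ax": 0, "ay": 0, "az": -46.7, "tx": -0.6, "ty": 1.6, "tz": 0, "jaw": 255},
  ],
  force=30,
)

```text
time: 4.65
ee_pos: [506.0, 179.6, 77.0]
orientation: [[-0.0, 0.313, 0.95], [-0.001, 0.95, -0.313], [-1.0, -0.001, 0.0]]
force: [0.7, -0.1, -0.5]
width: 18.4
```

Run:
```python
from h import *
s=read_state();R=s["orientation"];print(s["ee_pos"],s["width"],s["force"],s["ft_torque"],s["qpos"],np.degrees(np.arctan2(R[1,2],R[0,2])))
```

```text
[505.96891668 179.57178887  77.03309475] 18.410431249419513 [ 0.73188769 -0.07219811 -0.54956814] [ 0.09508285  0.09799566 -0.06707571] [ 2.23490626e-01  3.99408436e-01 -3.03714272e-01  8.67991199e-01
 -1.07665283e-03  2.11242941e+00] -18.228201550859126
```

Force is near zero and azimuth reads -18.2°. I release, rise, and go over towards the collar, turning the jaws across the screw.

Request:
apply_moves(
  steps=[
    {"ax": 0, "ay": 0, "az": 0, "tx": 0, "ty": 0, "tz": 0, "jaw": 150},
    {"ax": 0, "ay": 0, "az": 0, "tx": 0, "ty": 0, "tz": 0, "jaw": 80},
    {"ax": 0, "ay": 0, "az": 0, "tx": 0, "ty": 0, "tz": 0, "jaw": 0},
    {"ax": 0, "ay": 0, "az": 0, "tx": 0, "ty": 0, "tz": 20, "jaw": 0},
    {"ax": 0, "ay": 0, "az": 0, "tx": 0, "ty": 0, "tz": 60, "jaw": 0},
    {"ax": 0, "ay": 0, "az": 0, "tx": 0, "ty": 0, "tz": 95, "jaw": 0},
    {"ax": 0, "ay": 0, "az": 7, "tx": -2, "ty": -30, "tz": 120, "jaw": 0},
    {"ax": 0, "ay": 0, "az": 14, "tx": -4, "ty": -60, "tz": 130, "jaw": 0},
    {"ax": 0, "ay": 0, "az": 21, "tx": -6, "ty": -90, "tz": 130, "jaw": 0},
    {"ax": 0, "ay": 0, "az": 28, "tx": -8, "ty": -120, "tz": 130, "jaw": 0},
    {"ax": 0, "ay": 0, "az": 35, "tx": -11, "ty": -150, "tz": 130, "jaw": 0},
    {"ax": 0, "ay": 0, "az": 42, "tx": -13, "ty": -180, "tz": 130, "jaw": 0},
    {"ax": 0, "ay": 0, "az": 49, "tx": -15, "ty": -210, "tz": 130, "jaw": 0},
    {"ax": 0, "ay": 0, "az": 56, "tx": -17, "ty": -235, "tz": 130, "jaw": 0},
    {"ax": 0, "ay": 0, "az": 63, "tx": -19, "ty": -250, "tz": 130, "jaw": 0},
    {"ax": 0, "ay": 0, "az": 70, "tx": -20, "ty": -250, "tz": 130, "jaw": 0},
    {"ax": 0, "ay": 0, "az": 77, "tx": -20, "ty": -250, "tz": 130, "jaw": 0},
    {"ax": 0, "ay": 0, "az": 84, "tx": -20, "ty": -250, "tz": 130, "jaw": 0},
  ],
)

```text
time: 6.15
ee_pos: [486.0, -71.1, 207.3]
orientation: [[0.002, -0.914, 0.406], [-0.0, 0.406, 0.914], [-1.0, -0.002, 0.0]]
force: [0.0, -0.6, -0.2]
width: 85.5
```

Run:
```python
from h import *
s=read_state();R=s["orientation"];print(s["ee_pos"],s["width"],s["force"],np.degrees(np.arctan2(R[1,2],R[0,2])))
S=camera("scene");T=camera("top")
cv2.imwrite("pics/e1.png",np.hstack([crop(S,394,250,40,60,10),crop(T,199,246,40,60,10)]))
for n,c in(("S",S),("T",T)):
  # predicted bar ends for az -18.2 at axis
  a=np.array([508.4,179.2,110]);d=np.array([np.cos(np.radians(-18.2)),np.sin(np.radians(-18.2)),0])
  print(n,[proj(c,a+k*d).round(1) for k in(-10,0,10)],"mid fork",proj(c,[508.4+31*d[0],179.2+31*d[1],68]).round(1))
```

```text
[486.0148857  -71.07869793 207.3038905 ] 85.45802357423672 [ 0.04624337 -0.59624915 -0.23515946] 66.07209271646371
S [array([421.5, 258.2]), array([417.6, 260.2]), array([413.7, 262.3])] mid fork [403.2 279.5]
T [array([213.6, 285.1]), array([215.5, 280.2]), array([217.3, 275.5])] mid fork [225.2 266.5]
```

View pics/e1.png

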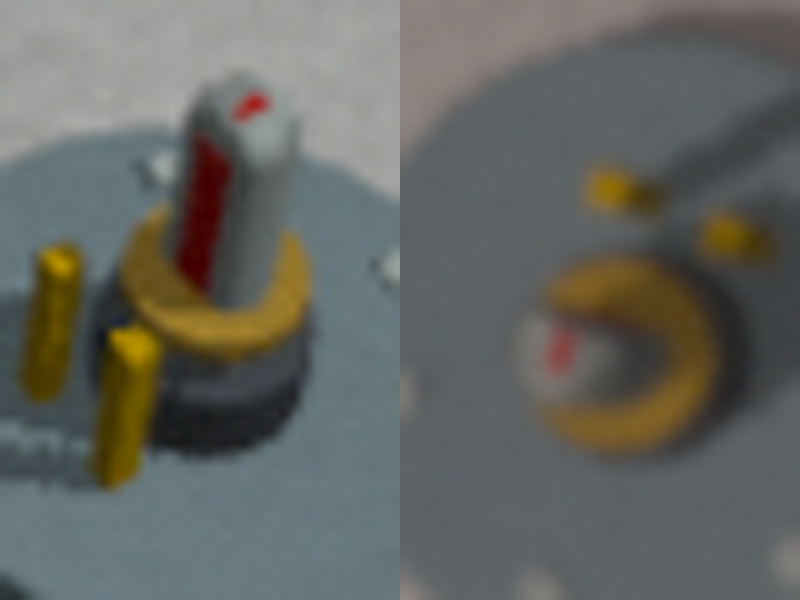

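The spindle's end bar (top crop (555,370)→(567,335)) points at about -17 to -19°. The red stripe faces between the prongs, so the flat is square to the fork within about 1–2°. Now the collar.

Request:
apply_moves(
  steps=[
    {"ax": 0, "ay": 0, "az": 7, "tx": -1, "ty": -20, "tz": -10, "jaw": 0},
    {"ax": 0, "ay": 0, "az": 14, "tx": -2, "ty": -40, "tz": -25, "jaw": 0},
    {"ax": 0, "ay": 0, "az": 21, "tx": -3, "ty": -60, "tz": -50, "jaw": 0},
    {"ax": 0, "ay": 0, "az": 28, "tx": -3.7, "ty": -68.6, "tz": -75, "jaw": 0},
    {"ax": 0, "ay": 0, "az": 32, "tx": -3.7, "ty": -68.6, "tz": -100, "jaw": 0},
    {"ax": 0, "ay": 0, "az": 32, "tx": -3.7, "ty": -68.6, "tz": -115, "jaw": 0},
    {"ax": 0, "ay": 0, "az": 32, "tx": -3.7, "ty": -68.6, "tz": -120, "jaw": 0},
    {"ax": 0, "ay": 0, "az": 32, "tx": -3.7, "ty": -68.6, "tz": -140, "jaw": 0},
    {"ax": 0, "ay": 0, "az": 32, "tx": -3.7, "ty": -68.6, "tz": -160, "jaw": 0},
    {"ax": 0, "ay": 0, "az": 32, "tx": -3.7, "ty": -68.6, "tz": -175, "jaw": 0},
    {"ax": 0, "ay": 0, "az": 32, "tx": -3.7, "ty": -68.6, "tz": -188, "jaw": 0},
    {"ax": 0, "ay": 0, "az": 32, "tx": -3.7, "ty": -68.6, "tz": -194, "jaw": 0},
    {"ax": 0, "ay": 0, "az": 32, "tx": -3.7, "ty": -68.6, "tz": -194, "jaw": 0},
  ],
)

```text
time: 7.33
ee_pos: [481.9, -138.9, 12.7]
orientation: [[0.0, -0.991, -0.134], [0.001, -0.134, 0.991], [-1.0, -0.0, 0.001]]
force: [-0.4, -0.3, 0.3]
width: 85.2
```

Request:
apply_moves(
  steps=[
    {"ax": 0, "ay": 0, "az": 0, "tx": 0, "ty": 0, "tz": 0, "jaw": 50},
    {"ax": 0, "ay": 0, "az": 0, "tx": 0, "ty": 0, "tz": 0, "jaw": 90},
    {"ax": 0, "ay": 0, "az": 0, "tx": 0, "ty": 0, "tz": 0, "jaw": 110},
    {"ax": 0, "ay": 0, "az": 0, "tx": 0, "ty": 0, "tz": 0, "jaw": 140},
    {"ax": 0, "ay": 0, "az": 0, "tx": 0, "ty": 0, "tz": 0, "jaw": 255},
    {"ax": 0, "ay": 0, "az": 0, "tx": 0, "ty": 0, "tz": 0, "jaw": 255},
    {"ax": 0, "ay": 0, "az": 0, "tx": 0, "ty": 0, "tz": 0, "jaw": 255},
    {"ax": 0, "ay": 0, "az": 0, "tx": 0, "ty": 0, "tz": 0, "jaw": 255},
  ],
  force=50,
)

```text
time: 8.0
ee_pos: [483.0, -139.6, 14.2]
orientation: [[0.002, -0.991, -0.133], [-0.0, -0.133, 0.991], [-1.0, -0.002, -0.001]]
force: [-1.0, -0.0, 6.8]
width: 43.8
```

Width 43.8 mm fits the 45 mm collar. I lift it and carry it over the spindle, turning about -25.8°.

Request:
apply_moves(
  steps=[
    {"ax": 0, "ay": 0, "az": 0, "tx": 0, "ty": 0, "tz": 15, "jaw": 255},
    {"ax": 0, "ay": 0, "az": 0, "tx": 0, "ty": 0, "tz": 45, "jaw": 255},
    {"ax": 0, "ay": 0, "az": 0, "tx": 0, "ty": 0, "tz": 80, "jaw": 255},
    {"ax": 0, "ay": 0, "az": 0, "tx": 1, "ty": 10, "tz": 115, "jaw": 255},
    {"ax": 0, "ay": 0, "az": -3, "tx": 3, "ty": 35, "tz": 140, "jaw": 255},
    {"ax": 0, "ay": 0, "az": -6, "tx": 5, "ty": 65, "tz": 150, "jaw": 255},
    {"ax": 0, "ay": 0, "az": -9, "tx": 7, "ty": 95, "tz": 150, "jaw": 255},
    {"ax": 0, "ay": 0, "az": -12, "tx": 10, "ty": 125, "tz": 150, "jaw": 255},
    {"ax": 0, "ay": 0, "az": -15, "tx": 12, "ty": 155, "tz": 150, "jaw": 255},
    {"ax": 0, "ay": 0, "az": -18, "tx": 15, "ty": 185, "tz": 150, "jaw": 255},
    {"ax": 0, "ay": 0, "az": -21, "tx": 17, "ty": 215, "tz": 150, "jaw": 255},
    {"ax": 0, "ay": 0, "az": -24, "tx": 20, "ty": 245, "tz": 150, "jaw": 255},
    {"ax": 0, "ay": 0, "az": -25.8, "tx": 22, "ty": 275, "tz": 150, "jaw": 255},
    {"ax": 0, "ay": 0, "az": -25.8, "tx": 24, "ty": 300, "tz": 150, "jaw": 255},
    {"ax": 0, "ay": 0, "az": -25.8, "tx": 25.4, "ty": 315, "tz": 150, "jaw": 255},
    {"ax": 0, "ay": 0, "az": -25.8, "tx": 25.4, "ty": 318.7, "tz": 150, "jaw": 255},
    {"ax": 0, "ay": 0, "az": -25.8, "tx": 25.4, "ty": 318.7, "tz": 150, "jaw": 255},
  ],
  force=60,
)

```text
time: 9.42
ee_pos: [508.1, 180.0, 164.3]
orientation: [[0.002, -0.951, 0.31], [-0.002, 0.31, 0.951], [-1.0, -0.002, -0.001]]
force: [-0.1, -0.8, -2.5]
width: 43.5
```

Run:
```python
from h import *
s=read_state();R=s["orientation"];print(s["ee_pos"],s["width"],s["force"],np.degrees(np.arctan2(R[1,2],R[0,2])),R.round(4).tolist())
S=camera("scene");T=camera("top")
cv2.imwrite("pics/f1.png",np.hstack([crop(S,379,215,70,100,5.7),crop(T,189,221,70,100,5.7)]))
for n,c,roi in(("S",S,(370,200,450,320)),("T",T,(184,221,270,321))):
  h=hsv(c)
  for f in(yel,blue,red):
    for b in blobs(f(h),roi,4):print(n,f.__name__,b)
```

```text
[508.10416156 180.0013767  164.30651986] 43.54061859681491 [-0.13702121 -0.77285539 -2.50719093] 71.9661714571302 [[0.002, -0.9509, 0.3096], [-0.0016, 0.3096, 0.9509], [-1.0, -0.0024, -0.0009]]
S yel (np.int32(15), array([405.93, 250.8 ]), array([403, 249,   8,   4], dtype=int32))
S yel (np.int32(161), array([412.66, 282.31]), array([405, 272,  20,  27], dtype=int32))
S yel (np.int32(21), array([399.48, 278.24]), array([398, 275,   4,  10], dtype=int32))
S blue (np.int32(388), array([420.31, 239.97]), array([411, 226,  20,  30], dtype=int32))
S red (np.int32(5), array([417.4, 237.4]), array([416, 237,   4,   2], dtype=int32))
S red (np.int32(6), array([414.83, 265.5 ]), array([414, 264,   3,   4], dtype=int32))
T yel (np.int32(15), array([219.67, 264.47]), array([218, 263,   5,   4], dtype=int32))
T yel (np.int32(13), array([230.85, 269.23]), array([229, 268,   5,   4], dtype=int32))
T yel (np.int32(15), array([222.2 , 273.47]), array([220, 272,   5,   5], dtype=int32))
T blue (np.int32(13), array([215., 273.]), array([213, 272,   5,   3], dtype=int32))
```

View pics/f1.png

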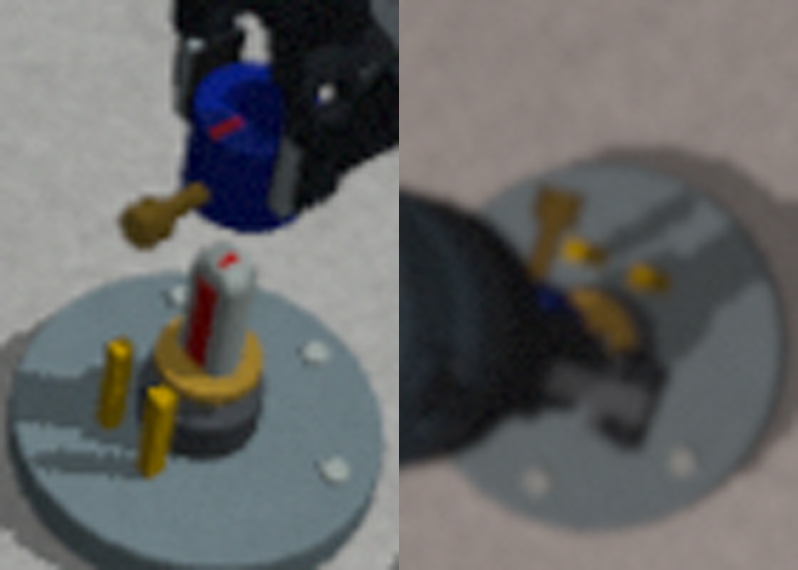

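The collar hangs upright in the grip, with the screw head at crop (555,210) and the stem at (541,272) in the top view, above the spindle. Next I measure the screw azimuth and collar axis from the two views.

Run:
```python
from h import *
S=camera("scene");T=camera("top");h=hsv(T)
m=cv2.inRange(h,(10,70,50),(30,255,255));k=np.zeros_like(m);k[250:274,208:222]=m[250:274,208:222];k[262:274,217:222]=0
pts=np.argwhere(k)[:,::-1].astype(float);print(len(pts),pts.min(0),pts.max(0))
W=np.array([ray(T,p,162)[:2] for p in pts]);vx,vy,x0,y0=cv2.fitLine(W.astype(np.float32),cv2.DIST_L2,0,.01,.01).ravel()
if vx<0:vx,vy=-vx,-vy
n=np.array([-vy,vx]);e=(W@[vx,vy]).max()
print("az",np.degrees(np.arctan2(vy,vx)),"perp offset of TCP from screw line",(np.array([508.1,180.0])-[x0,y0])@n,"outer end minus TCP along",e-np.array([508.1,180.0])@[vx,vy])
# predicted screw geometry for collar axis = TCP, az -18
for az in(-18,-14,-22):
  d=np.array([np.cos(np.radians(az)),np.sin(np.radians(az)),0]);a=np.array([508.1,180.,162])
  print(az,"T",[proj(T,a+r*d).round(1) for r in(22,46)],"S",[proj(S,a+r*d).round(1) for r in(22,46)])
print("S head crop (145,222) stem (192,198) px",379+145/5.7,215+222/5.7,379+192/5.7,215+198/5.7)
print("T head px",216.4,257.8,"stem",213.9,268.7)
```

```text
78 [212. 254.] [220. 269.]
az -15.256349 perp offset of TCP from screw line 0.4893234487000946 outer end minus TCP along 49.84244292790419
-18 T [array([213.5, 268.7]), array([218.1, 256.5])] S [array([412.4, 247.7]), array([402.5, 252.7])]
-14 T [array([212.7, 268.4]), array([216.4, 256. ])] S [array([412.9, 248.2]), array([403.5, 253.8])]
-22 T [array([214.2, 269. ]), array([219.7, 257.2])] S [array([411.9, 247.2]), array([401.5, 251.7])]
S head crop (145,222) stem (192,198) px 404.43859649122805 253.94736842105263 412.6842105263158 249.73684210526315
T head px 216.4 257.8 stem 213.9 268.7
```

Screw azimuth is about -15°, so I add -3°. The collar axis sits about 1 mm behind the TCP along the screw, so I centre on axis ≈ (508.8,179.4) and descend past the taper, watching the force.

Request:
apply_moves(
  steps=[
    {"ax": 0, "ay": 0, "az": -3, "tx": 1.8, "ty": -1, "tz": 0, "jaw": 255},
    {"ax": 0, "ay": 0, "az": -3, "tx": 1.8, "ty": -1, "tz": -12, "jaw": 255},
    {"ax": 0, "ay": 0, "az": -3, "tx": 1.8, "ty": -1, "tz": -24, "jaw": 255},
    {"ax": 0, "ay": 0, "az": -3, "tx": 1.8, "ty": -1, "tz": -34, "jaw": 255},
    {"ax": 0, "ay": 0, "az": -3, "tx": 1.8, "ty": -1, "tz": -38, "jaw": 255},
    {"ax": 0, "ay": 0, "az": -3, "tx": 1.8, "ty": -1, "tz": -40, "jaw": 255},
    {"ax": 0, "ay": 0, "az": -3, "tx": 1.8, "ty": -1, "tz": -42, "jaw": 255},
    {"ax": 0, "ay": 0, "az": -3, "tx": 1.8, "ty": -1, "tz": -44, "jaw": 255},
    {"ax": 0, "ay": 0, "az": -3, "tx": 1.8, "ty": -1, "tz": -45, "jaw": 255},
  ],
  force=60,
)

```text
time: 10.37
ee_pos: [510.4, 177.1, 119.5]
orientation: [[0.002, -0.932, 0.362], [-0.002, 0.362, 0.932], [-1.0, -0.003, -0.001]]
force: [-0.5, -0.1, -1.8]
width: 43.5
```

Run:
```python
from h import *
S=camera("scene");T=camera("top")
s=read_state();print(s["ee_pos"],s["force"],s["ft_torque"])
h=hsv(T);m=cv2.inRange(h,(10,70,50),(30,255,255))
cv2.imwrite("pics/g1.png",np.hstack([crop(S,379,215,70,100,5.7),crop(T,189,221,70,100,5.7)]))
```

```text
[510.18531452 177.13211402 119.43194398] [-0.13433887 -0.35642395 -1.64439843] [ 0.05857633 -0.05410105  0.02019495]
```

View pics/g1.png

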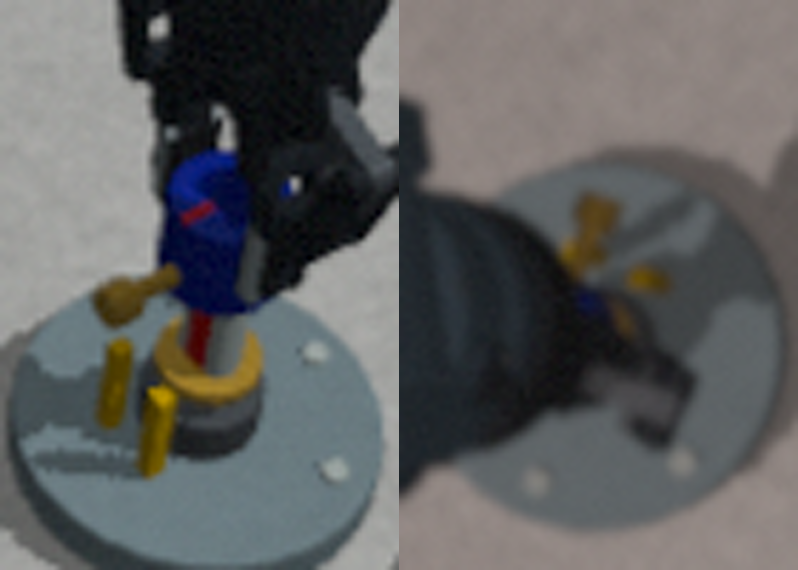

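The collar is on the spindle's end: its bottom is centred near crop x = 217 and the spindle's is near 219. There is no contact force. I nudge slightly and descend to just above the prong tops.

Request:
apply_moves(
  steps=[
    {"ax": 0, "ay": 0, "az": 0, "tx": 0.2, "ty": 0.5, "tz": -2, "jaw": 255},
    {"ax": 0, "ay": 0, "az": 0, "tx": 0.2, "ty": 0.5, "tz": -4, "jaw": 255},
    {"ax": 0, "ay": 0, "az": 0, "tx": 0.2, "ty": 0.5, "tz": -6, "jaw": 255},
    {"ax": 0, "ay": 0, "az": 0, "tx": 0.2, "ty": 0.5, "tz": -8, "jaw": 255},
    {"ax": 0, "ay": 0, "az": 0, "tx": 0.2, "ty": 0.5, "tz": -10, "jaw": 255},
  ],
  force=60,
)

```text
time: 10.88
ee_pos: [510.3, 177.7, 109.2]
orientation: [[0.002, -0.932, 0.362], [-0.002, 0.362, 0.932], [-1.0, -0.002, -0.001]]
force: [-0.3, 0.4, -1.6]
width: 43.5
```

Request:
apply_moves(
  steps=[
    {"ax": 0, "ay": 0, "az": 0, "tx": 0, "ty": 0, "tz": -3, "jaw": 255},
    {"ax": 0, "ay": 0, "az": 0, "tx": 0, "ty": 0, "tz": -6, "jaw": 255},
    {"ax": 0, "ay": 0, "az": 0, "tx": 0, "ty": 0, "tz": -9, "jaw": 255},
    {"ax": 0, "ay": 0, "az": 0, "tx": 0, "ty": 0, "tz": -12, "jaw": 255},
    {"ax": 0, "ay": 0, "az": 0, "tx": 0, "ty": 0, "tz": -15, "jaw": 255},
    {"ax": 0, "ay": 0, "az": 0, "tx": 0, "ty": 0, "tz": -18, "jaw": 255},
    {"ax": 0, "ay": 0, "az": 0, "tx": 0, "ty": 0, "tz": -21, "jaw": 255},
    {"ax": 0, "ay": 0, "az": 0, "tx": 0, "ty": 0, "tz": -23, "jaw": 255},
    {"ax": 0, "ay": 0, "az": 0, "tx": 0, "ty": 0, "tz": -24, "jaw": 255},
  ],
  force=60,
)

```text
time: 11.63
ee_pos: [510.1, 177.6, 84.8]
orientation: [[0.001, -0.932, 0.362], [-0.002, 0.362, 0.932], [-1.0, -0.002, -0.001]]
force: [-0.3, 0.2, -1.0]
width: 43.6
```

Run:
```python
from h import *
S=camera("scene");T=camera("top")
s=read_state();print(s["ee_pos"],s["force"],s["ft_torque"])
cv2.imwrite("pics/i1.png",np.hstack([crop(S,384,235,50,75,8),crop(T,204,236,50,75,8)]))
```

```text
[510.11908124 177.62938828  84.92884462] [-0.54445322  0.04539066 -2.83211501] [0.09063526 0.08313134 0.01964637]
```

View pics/i1.png

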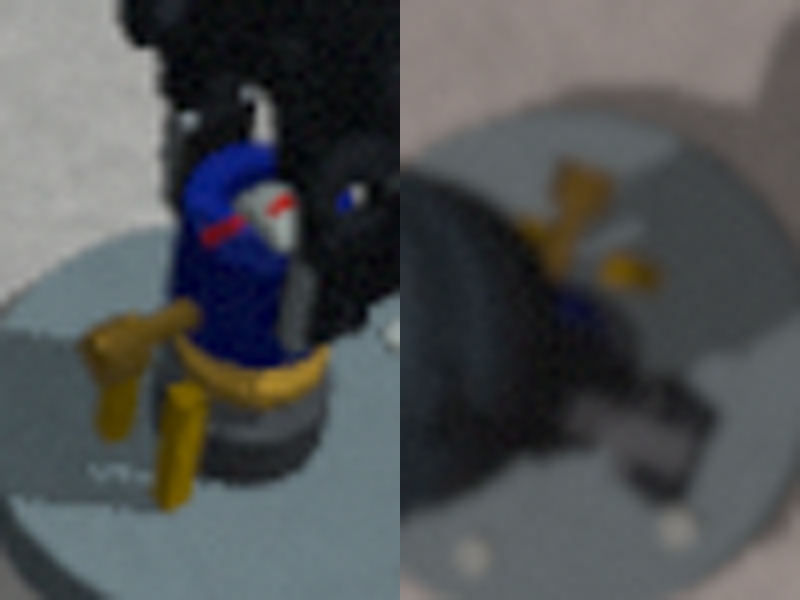

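Run:
```python
from h import *
T=camera("top");S=camera("scene");h=hsv(T);u=np.array([.95,-.313]);n=np.array([.313,.95]);a=np.array([508.8,179.4])
def st(p):d=p[:2]-a;return (d@u).round(1),(d@n).round(1)
print("head T",st(ray(T,(204+182/8,236+185/8),83)),"stem T",st(ray(T,(204+166/8,236+250/8),83)))
print("prongs T",st(ray(T,(219.6,264.5),68)),st(ray(T,(230.6,269.1),68)))
print("head S",st(ray(S,(384+110/8,235+350/8),83)),"stem S",st(ray(S,(384+185/8,235+317/8),83)))
print("prongs S",st(ray(S,(384+183/8,235+392/8),68)))
print("tick S",st(ray(S,(384+222/8,235+232/8),111)),"bar S",st(ray(S,(384+278/8,235+205/8),110)))
```

```text
head T (np.float64(46.0), np.float64(-0.9)) stem T (np.float64(29.2), np.float64(-3.0))
prongs T (np.float64(30.6), np.float64(11.9)) (np.float64(29.4), np.float64(-12.8))
head S (np.float64(47.2), np.float64(0.9)) stem S (np.float64(24.6), np.float64(2.4))
prongs S (np.float64(31.3), np.float64(12.9))
tick S (np.float64(16.4), np.float64(1.8)) bar S (np.float64(-1.6), np.float64(1.7))
```

The screw head is within 1 mm of the fork's midline in both views, and the prongs are at about +12/-13 mm. Now I push down onto the seat.

Request:
apply_moves(
  steps=[
    {"ax": 0, "ay": 0, "az": 0, "tx": 0, "ty": 0, "tz": -3, "jaw": 255},
    {"ax": 0, "ay": 0, "az": 0, "tx": 0, "ty": 0, "tz": -6, "jaw": 255},
    {"ax": 0, "ay": 0, "az": 0, "tx": 0, "ty": 0, "tz": -9, "jaw": 255},
    {"ax": 0, "ay": 0, "az": 0, "tx": 0, "ty": 0, "tz": -11, "jaw": 255},
    {"ax": 0, "ay": 0, "az": 0, "tx": 0, "ty": 0, "tz": -13, "jaw": 255},
    {"ax": 0, "ay": 0, "az": 0, "tx": 0, "ty": 0, "tz": -15, "jaw": 255},
    {"ax": 0, "ay": 0, "az": 0, "tx": 0, "ty": 0, "tz": -17, "jaw": 255},
    {"ax": 0, "ay": 0, "az": 0, "tx": 0, "ty": 0, "tz": -18, "jaw": 255},
    {"ax": 0, "ay": 0, "az": 0, "tx": 0, "ty": 0, "tz": -18, "jaw": 255},
  ],
  force=90,
)

```text
time: 12.58
ee_pos: [510.1, 177.6, 67.2]
orientation: [[0.002, -0.932, 0.362], [-0.002, 0.362, 0.932], [-1.0, -0.002, -0.001]]
force: [-2.3, 0.7, 3.0]
width: 42.9
```

Request:
apply_moves(
  steps=[
    {"ax": 0, "ay": 0, "az": 0, "tx": 0, "ty": 0, "tz": -1, "jaw": 255},
    {"ax": 0, "ay": 0, "az": 0, "tx": 0, "ty": 0, "tz": -2, "jaw": 255},
    {"ax": 0, "ay": 0, "az": 0, "tx": 0, "ty": 0, "tz": -3, "jaw": 255},
    {"ax": 0, "ay": 0, "az": 0, "tx": 0, "ty": 0, "tz": -4, "jaw": 255},
    {"ax": 0, "ay": 0, "az": 0, "tx": 0, "ty": 0, "tz": -4, "jaw": 255},
    {"ax": 0, "ay": 0, "az": 0, "tx": 0, "ty": 0, "tz": -4, "jaw": 255},
  ],
  force=90,
)

```text
time: 13.08
ee_pos: [510.2, 177.6, 64.4]
orientation: [[0.002, -0.932, 0.362], [-0.002, 0.362, 0.932], [-1.0, -0.003, -0.001]]
force: [-4.5, 0.1, 12.1]
width: 42.7
```

Request:
apply_moves(
  steps=[
    {"ax": 0, "ay": 0, "az": 0, "tx": -0.4, "ty": 0.1, "tz": -1, "jaw": 255},
    {"ax": 0, "ay": 0, "az": 0, "tx": -0.4, "ty": 0.1, "tz": -2, "jaw": 255},
    {"ax": 0, "ay": 0, "az": 0, "tx": -0.4, "ty": 0.1, "tz": -2.5, "jaw": 255},
    {"ax": 0, "ay": 0, "az": 0, "tx": -0.4, "ty": 0.1, "tz": -2.5, "jaw": 255},
    {"ax": 0, "ay": 0, "az": 0, "tx": -0.4, "ty": 0.1, "tz": -2.5, "jaw": 255},
  ],
  force=90,
)

```text
time: 13.5
ee_pos: [510.3, 177.7, 64.3]
orientation: [[0.004, -0.932, 0.362], [-0.002, 0.362, 0.932], [-1.0, -0.005, -0.0]]
force: [-7.9, -2.3, 19.8]
width: 42.8
```

Run:
```python
from h import *
S=camera("scene");T=camera("top")
s=read_state();print(s["time"],s["ee_pos"],s["force"],s["ft_torque"],s["width"])
cv2.imwrite("pics/j1.png",np.hstack([crop(S,384,235,50,75,8),crop(T,204,236,50,75,8)]))
```

```text
13.6 [510.27463672 177.65084411  64.31417651] [-8.05217468 -1.65549285 20.50511941] [-0.47472901  1.57913068 -0.00895157] 43.074404536530885
```

View pics/j1.png

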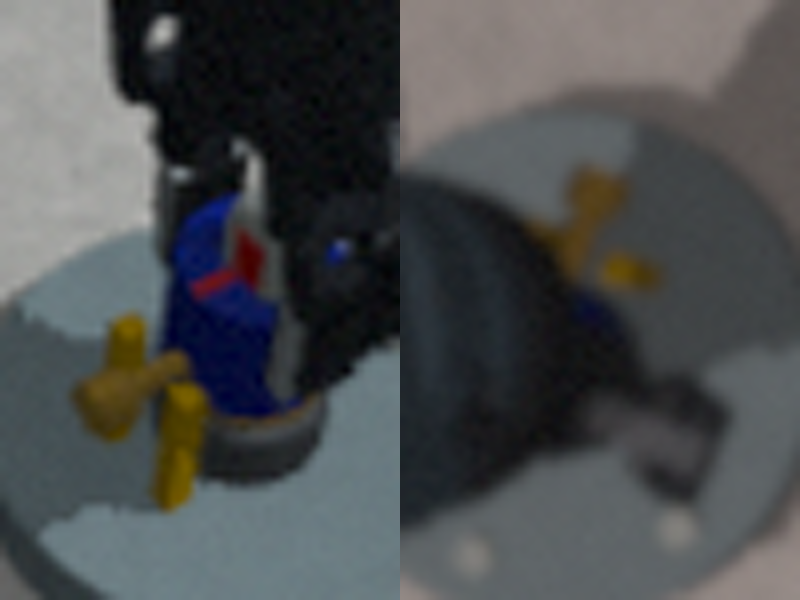

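The screw sits between the prongs: head at crop (95,405), prongs at (127,330) and (183,395). The seat shows only as a thin sliver over the housing. Underside ≈ 64.3 - 14.2 ≈ 50 mm, and 2.5 mm more command only raised the force, so it is on the stop. I check that it holds steady, then hand in.

Run:
```python
from h import *
for i in range(20):camera("scene")
s=read_state();print(s["time"],s["ee_pos"].round(2),s["force"].round(1),s["width"])
if abs(s["ee_pos"][2]-64.3)<.4 and 12<s["force"][2]<35: print("done",job_done())
```

```text
14.6 [510.31 177.67  64.32] [-7.3 -1.1 20.5] 42.77836920810888
the job is handed in; nothing more can be done
done None
```

The job is handed in at 14.6 s, with the fingers still holding the blue collar fully down against the spring seat.

- **Spindle:** I gripped it on its flat (18.6 mm across) and turned it about -46.7°, until the flat faced the fork. The end-face bar then measured about -17 to -19°. Fork readings ranged from -17.6° to about -21°, and I used -18.3°, so squareness is good to roughly 1–3°.
- **Collar:** I slid it over the spindle with no measurable contact force on the way down. The thumbscrew lies between the prongs; just above the fork, its head was within 1 mm of the midline in both views.
- **Fully down:** The tool height puts the collar's underside about 50 mm above the bench, which is the seat's stop. Commanding 2.5 mm further only raised the force to about 20 N, and it held steady for a second before hand-in.
- **Sideways force:** About 7–8 N sideways remained at the end. A 0.4 mm correction did not remove it, and I left it.
- **Bystanders:** I saw no contact with the bystanders or the green look-alike, but I took no final picture of the whole bench to confirm it.

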